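Hold the top wafer iron over its mate

ROBOT

A 6-joint arm with a two-finger parallel gripper is mounted at the origin on the work surface. World frame = base frame: x ahead of the robot, y to its left, z up, the work surface at z = 0. Lengths are in m, angles in rad, forces in N, time in s.
With the tool pointing down it reaches from about 0.325 to 0.775 m from the base axis. Payload 5.5 kg.
Tool frame: the origin (TCP) lies on the front face of the gripper's body, between the roots of the fingers; the fingertips stand 73 mm ahead of it and the grasp point (between the pads) lies 54 mm ahead of it; z points along the fingers, y is the line along which they close (so a half turn about z gives the same grasp; the last joint's range is limited). The gripper opens to 85 mm and grips with 20 to 120 N. Pads are 22 mm wide; open, the fingers measure 114 mm over their backs; the gripper's body (76 mm by 85 mm) begins 54 mm behind the grasp point. The pads swing forward as they close: fully open they stand 13 mm farther back than shut.
Start: joints at [-1.335, 0.091, 1.231, -0, 1.82, -0.057], TCP at [0.173, -0.574, 0.304] pointing down, gripper open.
Joint ranges: [-2.87, 2.87], [-0.86, 2.18], [0.17, 2.46], [-1.51, 4.65], [0.06, 2.69], [-2.65, 2.65]. Speed limits (rad/s): [2.57, 2.57, 3.01, 3.14, 3.14, 3.14].

INTERFACE

Orientations are given as a rotation vector (axis times angle).
In Python, from rig import robot gives the robot as it stands.
- The arm moves only by the tool drive_tool, never from a script. Its argument "commands" is a list of rows, each an object of numbers: "tx", "ty", "tz": the shift along the tool's x, y, z each as a share of 0.15 m, from -1 to 1; "spin": the turn about the tool's z as a share of 0.5 rad, from -1 to 1; "hand": the finger opening in mm, from 0 to 85.4. In form: [{"tx": .., "ty": .., "tz": .., "spin": .., "hand": ..}, ...]. A call has 1 to 5 rows; each row shifts and turns the commanded pose from where the row before left it, along the tool's axes as they then stand; what a row does not reach is not made up. A row lasts 1/12 s, in which the tool goes at most 41.7 mm and 7.16 degrees, less where a joint would pass 70% of its speed; a pose out of reach is approached as far as the arm can. A call with a number of a shift or a turn outside -1 to 1 is refused whole. A call with a gripper value outside its range is refused whole. The fingers move at their own pace and stop on an object; "force" is the grip in N (left out, the last holds). Time passes only in rows, so rows that do not move let the fingers close. It gives the time, the measured TCP pose, the force, the opening and the grip force at its end, in the units of the state.
- robot.get_obs(): the state, without advancing time (a new reading comes with each control period).
- robot.snapshot(name): name is "scene" or "top"; returns a dict with "frame" (420x560x3 uint8, red, green, blue), "range_z" (420x560 float32, m along the optical axis (not along the pixel's ray), 0 where there is no reading), "fx", "fy", "cx", "cy" (pixels), "k1" (the pictures are not rectified: a ray, as slopes to the right and down, at radius r is drawn at 1 + k1 r^2 times it, then the intrinsics apply), "view" (4x4, takes a point from world to camera coordinates). Camera axes: x right, y down, z forward; pixel columns grow to the right and rows downward; lengths in m; the calibration is good to about 2 mm. A picture is of the moment at which its call begins.
- robot.sign_off(): hands the job in; it is judged then, once.
Trained networks look in a picture, given as the dict that the camera call returned (one of the last four; its "shot" number tells which), for a name from the list of things; names that differ only in an ending like _2 or _b are one class to them, and where a whole thing is asked for, a point or a joint stands for the part that bears it (a point fixed in the world has none). Each returns a list of dicts, best first, with "conf" (0 to 1); they miss things now and then, are a little off and sometimes report something else, mostly with a low value. They report only what shows in the picture. A call takes as long as a camera call.
- robot.search_frame(picture, thing): "point" ([x, y, z] in m, in world coordinates, good to about 4 mm: the middle of the surface that is visible of it).
The state is a dict: "time": time; "joints": joint angles; "qvel": joint speeds; "tau": joint torques, N m; "tool_pos": TCP position; "orientation": TCP orientation; "force": force on the tool from outside, world axes, zero at the start; "wrist_torque": the same for the moment, N m; "finger_gap": opening from 0.0 (shut) to 1.0 (fully open); "grip_force": force on a finger pad.
Only numpy, scipy, OpenCV 4.12 (cv2) and the standard library are available. Lean on these libraries where they do the work, as an engineer would, in place of code of your own. Each camera call takes 0.05 s, during which the arm holds its last target. There are 200 camera calls.

TASK

Draw the red-handled locking pin out of the top wafer iron and park it in the yellow notch at the end of the blue stand, hanging by its collar. Then lift the top iron by its wooden handle, carry it over the gas pipe and hold it level about one centimetre above the bottom iron, centred on it and with the two lug holes in line, so the match of the two faces can be checked. Finish while still holding it there in the gripper; never touch the bottom iron or the pipe, and leave the other things where they are.

Things in the scene. Friction and masses are not known exactly. Their poses are not given: they have to be found in the camera images.
- stand: Blue storage stand, fixed block, flat top at z = 40 mm, x -85..65, y -55..55 mm. Origin: at table level under the top iron's centre; z up. Two low steel cheeks (6 mm high, y = +-50 mm) flank the iron. At the +x end two yellow prongs (x 65..105 mm, tops at z = 40 mm, 14 mm thick) form the parking notch: 17 mm wide in y, closed at x = 65, open at x = 105 mm, above and below.
- bore (a point): Centre of the mouth of the 16 mm wide pin bore in the stand's top (62 mm along the stand's -x).
- notch (a point): Where the pin's axis goes when parked: middle of the yellow notch, level with the prongs' tops, 78 mm along the stand's +x. Lower the pin in from above (or slide it in from the open end) until its collar rests on both prongs.
- pin: Locking pin, steel, red grip, 77 mm tall, 55 to 90 g. Origin: underside of the tip; z up along it. Shank 12 mm diameter, z 0..34 mm; collar 30 mm diameter, z 34..39; round red grip 16 mm diameter, z 39..77. At the start it stands loose through the top iron's lug (14 mm thick) in the stand's bore, collar on the lug; it must rise 34 mm to be out.
- pin_collar (a point): On the pin's axis, at the underside of the collar (34 mm above the tip); at the level of the prongs' tops when parked.
- top_iron: Top iron: dark round plate, 84 mm diameter, 16 mm thick, 0.5 to 0.75 kg. Origin: centre of its underside; z up. A lug with a 15 mm hole reaches to x = -80 mm (36 mm wide), a plain tab to x = +56 mm. Wooden handle bar along x on two posts: 60 mm long, 16 mm wide in y, 36 to 62 mm above the underside; balances about there. Starts on the stand, axes as the stand's.
- handle (a point): Centre of the top iron's wooden handle bar, 49 mm above its underside.
- top_iron_lug (a point): Centre of the top iron's lug hole, at the level of the underside, 62 mm along its -x.
- bottom_iron: Bottom iron: fixed dark round plate, 96 mm diameter, on a green pedestal with a 130 mm square foot; its flat top, 70 mm above the table, has a thin brass circle of the top iron's diameter. Origin: centre of the foot at table level; z up. A lug with a 15 mm hole reaches to x = -80 mm, flush with the top.
- bottom_face (a point): Centre of the bottom iron's flat top face (70 mm above the table).
- bottom_lug (a point): Centre of the bottom iron's lug hole, at the top face, 62 mm along its -x.
- gas_pipe: Fixed steel gas pipe along its own x, between the stand and the bottom iron, on two feet; 480 mm long, 24 mm thick (fittings 34 mm), top at 120 mm, 130 mm at the yellow tap handle in the middle. Origin: under its middle, at table level.
- figurine: White ceramic figurine, 38 mm wide at the foot, 64 mm tall, standing near the gas pipe. Bystander, loose. Origin: centre of its underside.
- jade_bowl: Small blue ceramic bowl, 90 mm across, 35 mm tall. Bystander, loose. Origin: centre of its underside.
- wrench: Steel wrench, 160 mm long, lying flat. Bystander, loose. Origin: near its middle.
- oil_bottle: Amber bottle with white cap, 52 mm across, 120 mm tall. Bystander, loose. Origin: centre of its underside.
- carton: Open white paper carton, 75 mm square, 105 mm tall. Bystander, loose. Origin: centre of its underside.
- spare_ring: Flat brass ring, 60 mm across, 12 mm tall. Bystander, loose. Origin: centre of its underside.
- brush: Brush with a handle, 150 mm long, lying flat. Bystander, loose. Origin: near its middle.

How it is judged:
On the way, in this order (a step that is already met when the one before it is completed fails the run):
1. the pin is drawn out of the bore and the lug while the top iron stays on its stand (z of pin_collar in the frame of stand above 0.087 m and distance of top_iron from where it was at the start of the episode below 0.012 m), for 0.1 s.
2. the pin hangs by its collar in the yellow notch, let go, with the top iron still on its stand (x of pin_collar in the frame of stand between 0.067 and 0.094 m and y of pin_collar in the frame of stand between -0.006 and 0.006 m and z of pin_collar in the frame of stand between 0.037 and 0.044 m and angle between pin's own z axis and vertical below 0.15 rad and contact force between pin and the fingers below 0.1 N and linear speed of pin below 0.02 m/s and distance of top_iron from where it was at the start of the episode below 0.012 m), for 0.2 s.
3. the top iron is lifted off its stand in the gripper, the pin staying parked (x of pin_collar in the frame of stand between 0.067 and 0.094 m and y of pin_collar in the frame of stand between -0.006 and 0.006 m and z of pin_collar in the frame of stand between 0.037 and 0.044 m and angle between pin's own z axis and vertical below 0.15 rad and contact force between pin and the fingers below 0.1 N and linear speed of pin below 0.02 m/s and z of top_iron in the frame of stand above 0.07 m and contact force between top_iron and the fingers above 2 N), for 0.1 s.
At the end, for the whole second after the job is handed in: Pin hanging upright (0.15 rad) by its collar in the notch, let go. Top iron held in the fingers, still, level (0.1 rad), underside 4 to 20 mm above the bottom iron, centre within 7 mm and lug hole within 9 mm of the mate, touching no other task part (x of pin_collar in the frame of stand between 0.067 and 0.094 m and y of pin_collar in the frame of stand between -0.006 and 0.006 m and z of pin_collar in the frame of stand between 0.037 and 0.044 m and angle between pin's own z axis and vertical below 0.15 rad and contact force between pin and the fingers below 0.1 N and linear speed of each of pin, top_iron below 0.02 m/s and horizontal distance between top_iron and bottom_face below 0.007 m and horizontal distance between top_iron_lug and bottom_lug below 0.009 m and z of top_iron in the frame of bottom_face between 0.004 and 0.02 m and angle between top_iron's own z axis and vertical below 0.1 rad and contact force between top_iron and the fingers above 2 N and contact force between top_iron and bottom_iron below 0.2 N and contact force between top_iron and stand below 0.2 N and contact force between top_iron and pin below 0.2 N); the arm keeps its last pose, push and grip.
It fails at once if the bottom iron is touched (contact force between bottom_iron and anything else above 1 N).
It fails at once if the gas pipe is touched (contact force between gas_pipe and anything else above 1 N).
It fails at once if a bystander is moved more than 20 mm (distance of any of figurine, jade_bowl, wrench, oil_bottle, carton, spare_ring, brush from where it was at the start of the episode above 0.02 m).
It also fails if it takes over 62 s, if anything falls off the work surface, if the arm or the gripper's body presses on something with over 40 N, if the wrist force passes 120 N, or if a joint passes its speed limit or range.

## Working session

There is one attempt and no reset: what is moved stays moved. The work goes in short steps, Python scripts to look and compute and a tool call to move; the robot and the scene stay as the last step left them, time stands still between calls to the robot, and variables do not carry over. Pictures are saved under pics/ and viewed, at most 10 in all, crops included, and the job is handed in when it is done.

Besides the shell and the picture viewer there is one more tool, called as name(argument=value, ...) on one line, values as JSON. drive_tool: Moves the arm, as the interface text tells. Shift numbers are shares of 0.15 m and turn numbers shares of 0.5 rad, none past 1 either way. Its arguments: {"type":"object","properties":{"commands":{"type":"array","items":{"type":"object","properties":{"tx":{"type":"number"},"ty":{"type":"number"},"tz":{"type":"number"},"spin":{"type":"number"},"hand":{"type":"number"}}}},"force":{"type":"number"}},"required":["commands"]}

```bash
mkdir -p pics
cat > h.py <<'E'
import numpy as np, cv2
from rig import robot
def cloud(s):
    h,w=s["range_z"].shape
    u,v=np.meshgrid(np.arange(w),np.arange(h))
    xd=(u-s["cx"])/s["fx"]; yd=(v-s["cy"])/s["fy"]
    x,y=xd.copy(),yd.copy()
    for _ in range(10):
        k=1+s["k1"]*(x*x+y*y); x=xd/k; y=yd/k
    z=s["range_z"]; P=np.stack([x*z,y*z,z],-1)
    M=np.linalg.inv(s["view"]); W=P@M[:3,:3].T+M[:3,3]
    W[z<=0]=np.nan
    return W
def save(s,n): cv2.imwrite(f"pics/{n}.png",s["frame"][:,:,::-1])
E
python3 - <<'E'
from h import *
o=robot.get_obs(); print(o)
for n in("scene","top"):
    s=robot.snapshot(n); save(s,n+"0"); np.savez(n+"0.npz",W=cloud(s),f=s["frame"])
    print(n,s["fx"],s["k1"],np.linalg.inv(s["view"])[:3].round(3).tolist())
    for t in "stand pin top_iron handle notch bottom_iron bottom_lug gas_pipe figurine jade_bowl wrench oil_bottle carton spare_ring brush".split():
        try: print(t,[(np.round(d["point"],3).tolist(),round(d["conf"],2)) for d in robot.search_frame(s,t)[:2]])
        except Exception as e: print(t,e)
E
```

```text
{'time': 0.0, 'joints': array([-1.33470604e+00,  9.18328826e-02,  1.23193218e+00,  1.64192422e-05,
        1.81980236e+00, -5.66940078e-02]), 'qvel': array([-1.11945989e-03,  2.18112561e-04,  4.95406705e-04, -6.66936026e-04,
       -1.16305945e-03,  4.09321658e-05]), 'tau': array([-1.01207934e-04, -4.58728266e+01, -4.18023062e+01, -1.82523527e-04,
        1.14901774e-02, -2.67760538e-05]), 'tool_pos': array([ 0.17314078, -0.57431276,  0.30274015]), 'orientation': array([-3.10604140e+00, -4.57982725e-01,  2.52806074e-04]), 'force': array([ 0.67717695, -0.27855994,  0.59188227]), 'wrist_torque': array([ 0.02534899, -0.01844164,  0.02333815]), 'grip_force': 0.0, 'finger_gap': 0.9971282275021698}
scene 406.5950805810842 -0.03742214774125876 [[0.801, 0.423, -0.424, 1.024], [0.599, -0.563, 0.569, -0.648], [0.002, -0.71, -0.704, 0.887]]
stand [([0.535, -0.257, 0.042], 0.85)]
pin [([0.728, -0.13, 0.017], 0.46)]
top_iron [([0.519, -0.234, 0.056], 0.72)]
handle [([0.514, -0.231, 0.057], 0.93)]
notch [([0.533, -0.256, 0.038], 0.97)]
bottom_iron [([0.516, 0.231, 0.025], 0.79)]
bottom_lug [([0.51
[... 580 characters left out ...]
 0.3)]
pin [([0.448, -0.237, 0.06], 0.4)]
top_iron [([0.503, -0.222, 0.055], 0.77)]
handle [([0.501, -0.216, 0.052], 0.79)]
notch [([0.506, -0.211, 0.04], 0.66), ([0.5, 0.246, 0.072], 0.24)]
bottom_iron [([0.5, 0.243, 0.073], 0.79), ([0.498, -0.209, 0.04], 0.57)]
bottom_lug []
gas_pipe [([0.527, 0.008, 0.116], 0.91)]
figurine [([0.638, 0.076, 0.034], 0.68), ([0.582, 0.451, 0.016], 0.36)]
jade_bowl [([0.734, -0.138, 0.019], 0.95)]
wrench [([0.328, -0.407, 0.005], 0.85)]
oil_bottle [([0.756, 0.207, 0.085], 0.76)]
carton [([0.61, -0.462, 0.045], 0.72)]
spare_ring [([0.297, 0.343, 0.015], 0.63), ([0.737, -0.138, 0.021], 0.18)]
brush [([0.581, 0.448, 0.017], 0.93), ([0.503, -0.208, 0.041], 0.52)]
```

View pics/top0.png

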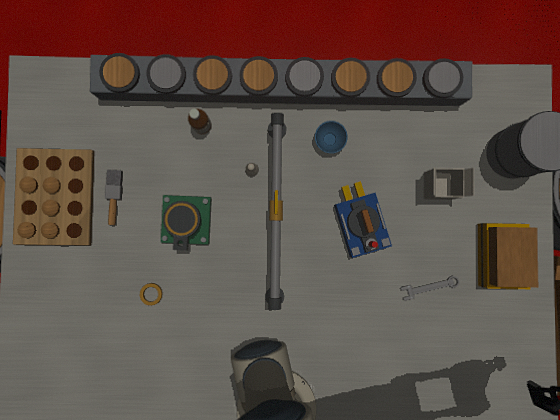

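View pics/scene0.png

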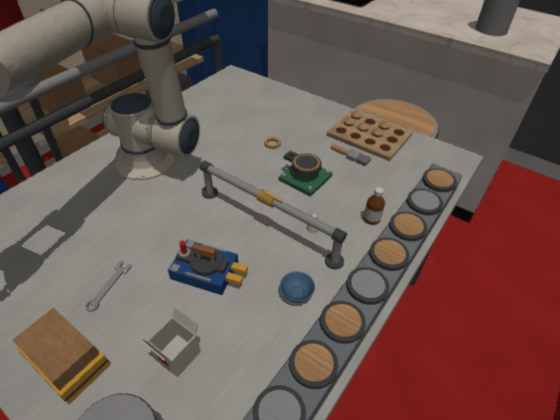

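The top view shows the stand at about (362,222), the pin's red grip at (373,244) and the yellow prongs at (352,188). The bottom iron is at (182,220) with its lug at (182,243), and the pipe runs along column 277. Next I fit poses from the point clouds.

```bash
cat > fit.py <<'E'
from h import *
def rect(P):
    r=cv2.minAreaRect((P[:,:2]*1000).astype(np.float32)); return np.round(r[0],1),np.round(r[1],1),round(r[2],1)
for n in("top","scene"):
    d=np.load(n+"0.npz"); W=d["W"]; f=d["f"]; hsv=cv2.cvtColor(f,cv2.COLOR_RGB2HSV); H,S,V=[hsv[...,i].astype(int) for i in range(3)]
    x,y,z=W[...,0],W[...,1],W[...,2]
    st=(abs(x-.51)<.15)&(abs(y+.22)<.13)
    bl=st&(H>100)&(H<130)&(S>110)&(z>.033)&(z<.047)
    print(n,"stand",rect(W[bl]),"z",np.median(z[bl]),bl.sum())
    ye=st&(H>15)&(H<32)&(S>150)&(z>.033)&(z<.048)&(x>.53); print(" yellow",rect(W[ye]),np.median(z[ye]),ye.sum())
    re=st&((H<6)|(H>174))&(S>150)&(z>.06); P=W[re]; print(" red",re.sum(),np.median(P,0).round(4),P[:,2].max().round(4)); T=P[P[:,2]>P[:,2].max()-.008]; print("  redtop",T.mean(0).round(4),len(T))
    wd=st&(z>.088)&(H<20)&(z<.113)&~re; print(" wood",rect(W[wd]),wd.sum(),np.median(W[wd],0).round(4))
    bt=(abs(x-.51)<.12)&(abs(y-.235)<.12)
    gr=bt&(H>50)&(H<95)&(S>80); print(" foot",rect(W[gr&(z<.035)]),np.median(z[gr]),gr.sum())
    pl=bt&(z>.062)&(z<.08); print(" plate+lug",rect(W[pl]),np.median(z[pl]),pl.sum())
    P=W[pl]; print("  far from lug: minx %.4f maxx %.4f miny %.4f maxy %.4f"%(P[:,0].min(),P[:,0].max(),P[:,1].min(),P[:,1].max()))
    br=pl&(H>15)&(H<30)&(S>90); 
    if br.sum()>5: print("  brass",cv2.fitEllipse((W[br][:,:2]*1000).astype(np.float32)),br.sum())
    for nm,c,r in(("fig",(.638,.076),.05),("bowl",(.734,-.138),.07),("carton",(.61,-.462),.09),("bottle",(.76,.205),.06)):
        m=(np.hypot(x-c[0],y-c[1])<r)&(z>.012); P=W[m]; print("  ",nm,P.min(0).round(3),P.max(0).round(3))
    pp=(z>.1)&(z<.14)&(abs(y)<.06)&(x>.27)&(x<.78); P=W[pp]; print("  pipe",rect(P),P[:,2].max())
d=np.load("top0.npz")["f"]; s=np.load("scene0.npz")["f"]
a=cv2.resize(d[170:270,320:410],(360,400),interpolation=3); b=cv2.resize(d[180:270,150:220],(311,400),interpolation=3)
cv2.imwrite("pics/crop1.png",np.hstack([a,b])[:,:,::-1])
E
python3 fit.py
```

```text
top stand (array([ 496.9, -223.9]), array([149.5, 110.5]), 17.3) z 0.04013953548462812 873
 yellow (array([ 587. , -195.6]), array([38.9, 53.8]), 17.8) 0.04003344578438672 201
 red 32 [ 0.4473 -0.2388  0.0961] 0.1023
  redtop [ 0.4474 -0.2405  0.0971] 23
 wood (array([ 486.8, -226.8]), array([99.1, 16.3]), 17.1) 170 [ 0.5051 -0.2198  0.1011]
 foot (array([505. , 257.2]), array([132.8, 127.8]), 88.7) 0.02073635152374531 907
 plate+lug (array([489.4, 260.8]), array([ 94.5, 125.9]), 65.4) 0.07119679193210238 1244
  far from lug: minx 0.4242 maxx 0.5511 miny 0.2069 maxy 0.3019
  brass ((504.6702880859375, 255.7522430419922), (78.45841217041016, 79.11206817626953), 21.82588005065918) 271
   fig [0.628 0.061 0.012] [0.66  0.093 0.068]
   bowl [ 0.689 -0.18   0.012] [ 0.777 -0.092  0.04 ]
   carton [ 0.57  -0.488  0.012] [ 0.646 -0.385  0.111]
   bottle [0.74  0.191 0.012] [0.795 0.243 0.126]
  pipe (array([528.4,  11.2]), array([486.6,  32.8]), 0.2) 0.1351991969516655
scene stand (array([ 497. , -227.9]), array([149.8, 110. ]), 17.4) z 0.03996513890778275 617
 yellow (array([ 587.2, -197.6
[... 161 characters left out ...]
1]), array([101.4,  17.5]), 17.1) 190 [ 0.5078 -0.2261  0.1003]
 foot (array([506.1, 248.4]), array([126.3, 126.7]), 89.0) 0.020627609344851083 669
 plate+lug (array([489.8, 260.8]), array([ 97.4, 126.3]), 62.8) 0.07127948278109175 574
  far from lug: minx 0.4219 maxx 0.5521 miny 0.2048 maxy 0.3034
  brass ((503.6097717285156, 253.56643676757812), (78.18982696533203, 79.73504638671875), 46.120330810546875) 111
   fig [0.632 0.058 0.013] [0.662 0.083 0.064]
   bowl [ 0.688 -0.181  0.012] [ 0.776 -0.092  0.039]
   carton [ 0.57  -0.486  0.012] [ 0.648 -0.387  0.11 ]
   bottle [0.742 0.188 0.012] [0.793 0.233 0.123]
  pipe (array([526.6,   7. ]), array([ 33.7, 490.4]), 90.0) 0.13476510835681277
```

View pics/crop1.png

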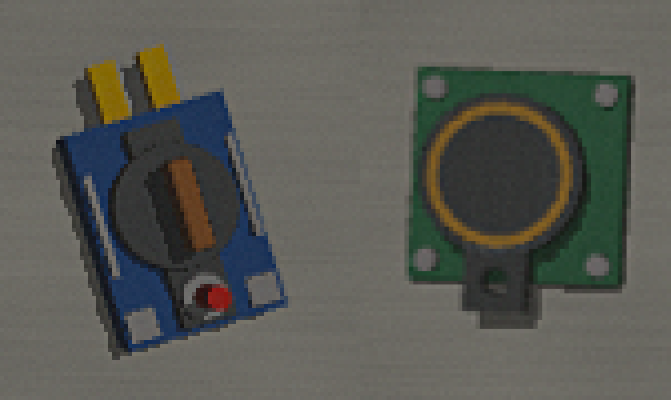

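Averaging the two cameras gives:
- **Stand:** origin (0.5065, -0.223), yaw 17.3°.
- **Pin:** (0.4475, -0.2417).
- **Notch:** (0.581, -0.200).
- **Bottom iron:** (0.504, 0.2547), yaw about -1.2°, lug toward -x.

The crop shows the lug and pin at the lower end of the stand and the prongs at the upper end. Moving over the pin.

drive_tool(commands=[{"tx": 0.2,"ty": -0.133,"spin": -0.018,"hand": 85},{"tx": 0.2,"ty": -0.133},{"tx": 0.2,"ty": -0.133},{"tx": 0.2,"ty": -0.133},{"tx": 0.2,"ty": -0.133}], force=30)

```text
schema error: expected keys tx, ty, tz, spin, hand
```

drive_tool(commands=[{"tx": 0.2,"ty": -0.133},{"tx": 0.2,"ty": -0.133},{"tx": 0.2,"ty": -0.133},{"tx": 0.2,"ty": -0.133},{"tx": 0.2,"ty": -0.133}])

```text
schema error: expected keys tx, ty, tz, spin, hand
```

drive_tool(commands=[{"tx": 0.2,"ty": -0.133},{"tx": 0.2,"ty": -0.133},{},{}])

```text
schema error: expected keys tx, ty, tz, spin, hand
```

```bash
cat > go.py <<'E'
import sys
from h import *
from scipy.spatial.transform import Rotation as R
# usage: go.py x y z yawdeg -> total shares left (tool axes)
def left(x,y,z,yaw):
    o=robot.get_obs(); M=R.from_rotvec(o["orientation"]).as_matrix(); p=o["tool_pos"]
    d=M.T@(np.array([x,y,z])-p)/.15; cy=np.degrees(np.arctan2(M[1,0],M[0,0]))
    print("t",round(o["time"],2),"pos",p.round(4),"yaw",cy.round(2),"tilt",np.degrees(np.arccos(-M[2,2])).round(2),"F",o["force"].round(1),"gap",round(o["finger_gap"]*85.4,1),"grip",round(o["grip_force"],1))
    print("left tx ty tz spin",d.round(3),round(np.radians(cy-yaw)/.5,3))
if __name__=="__main__": left(*map(float,sys.argv[1:5]))
E
python3 go.py .4475 -.2417 .136 17.3
```

```text
t 1.6 pos [ 0.1732 -0.5745  0.3039] yaw 16.78 tilt 0.0 F [ 0.3 -0.1  0.8] gap 85.4 grip 0.0
left tx ty tz spin [ 2.391 -1.596  1.119] -0.018
```

All five keys are needed in every row.

drive_tool(commands=[{"tx": 0.2,"ty": -0.133,"tz": 0,"spin": -0.018,"hand": 85},{"tx": 0.2,"ty": -0.133,"tz": 0,"spin": 0,"hand": 85},{"tx": 0.2,"ty": -0.133,"tz": 0,"spin": 0,"hand": 85},{"tx": 0.2,"ty": -0.133,"tz": 0,"spin": 0,"hand": 85},{"tx": 0.2,"ty": -0.133,"tz": 0,"spin": 0,"hand": 85}], force=30)

```text
time: 2.02
tool_pos: [0.2877, -0.4335, 0.3039]
orientation: [3.106, 0.471, 0.0]
force: [1.0, -0.3, -0.7]
finger_gap: 0.994
grip_force: 0.0
```

drive_tool(commands=[{"tx": 0.2,"ty": -0.133,"tz": 0,"spin": 0,"hand": 85},{"tx": 0.2,"ty": -0.133,"tz": 0,"spin": 0,"hand": 85},{"tx": 0.2,"ty": -0.133,"tz": 0,"spin": 0,"hand": 85},{"tx": 0.2,"ty": -0.133,"tz": 0,"spin": 0,"hand": 85},{"tx": 0.2,"ty": -0.133,"tz": 0,"spin": 0,"hand": 85}])

```text
time: 2.43
tool_pos: [0.4013, -0.2935, 0.3042]
orientation: [3.105, 0.472, 0.001]
force: [0.5, -0.4, 0.1]
finger_gap: 0.999
grip_force: 0.0
```

drive_tool(commands=[{"tx": 0.2,"ty": -0.133,"tz": 0,"spin": 0,"hand": 85},{"tx": 0.2,"ty": -0.133,"tz": 0,"spin": 0,"hand": 85},{"tx": 0,"ty": 0,"tz": 0,"spin": 0,"hand": 85},{"tx": 0,"ty": 0,"tz": 0,"spin": 0,"hand": 85}])

```text
time: 2.77
tool_pos: [0.4469, -0.2376, 0.3039]
orientation: [3.105, 0.478, -0.0]
force: [0.4, -0.6, -0.8]
finger_gap: 0.993
grip_force: 0.0
```

```bash
python3 go.py .4475 -.2417 .136 17.3
```

```text
t 2.77 pos [ 0.4469 -0.2376  0.3039] yaw 17.51 tilt 0.01 F [ 0.4 -0.6 -0.8] gap 84.8 grip 0.0
left tx ty tz spin [-0.004  0.027  1.119] 0.007
```

drive_tool(commands=[{"tx": -0.004,"ty": 0.027,"tz": 0.22,"spin": 0,"hand": 85},{"tx": 0,"ty": 0,"tz": 0.24,"spin": 0,"hand": 85},{"tx": 0,"ty": 0,"tz": 0.24,"spin": 0,"hand": 85},{"tx": 0,"ty": 0,"tz": 0.22,"spin": 0,"hand": 85},{"tx": 0,"ty": 0,"tz": 0.1,"spin": 0,"hand": 85}])

```text
time: 3.18
tool_pos: [0.4441, -0.2434, 0.1455]
orientation: [-3.102, -0.469, 0.009]
force: [0.8, 0.4, -0.8]
finger_gap: 0.996
grip_force: 0.0
```

drive_tool(commands=[{"tx": 0,"ty": 0,"tz": 0.05,"spin": 0,"hand": 85},{"tx": 0,"ty": 0,"tz": 0.03,"spin": 0,"hand": 40},{"tx": 0,"ty": 0,"tz": 0,"spin": 0,"hand": 40},{"tx": 0,"ty": 0,"tz": 0,"spin": 0,"hand": 40}])

```text
time: 3.52
tool_pos: [0.447, -0.244, 0.1406]
orientation: [3.104, 0.471, 0.003]
force: [-0.3, 0.5, 0.2]
finger_gap: 0.599
grip_force: 0.0
```

```bash
python3 go.py .4475 -.2417 .136 17.3
```

```text
t 3.52 pos [ 0.447  -0.244   0.1406] yaw 17.25 tilt 0.14 F [-0.3  0.5  0.2] gap 51.1 grip 0.0
left tx ty tz spin [ 0.008 -0.013  0.03 ] -0.002
```

drive_tool(commands=[{"tx": 0,"ty": -0.012,"tz": 0.02,"spin": 0,"hand": 40},{"tx": 0,"ty": 0,"tz": 0,"spin": 0,"hand": 10},{"tx": 0,"ty": 0,"tz": 0,"spin": 0,"hand": 10},{"tx": 0,"ty": 0,"tz": 0,"spin": 0,"hand": 10},{"tx": 0,"ty": 0,"tz": 0,"spin": 0,"hand": 10}], force=30)

```text
time: 3.93
tool_pos: [0.4464, -0.2415, 0.1367]
orientation: [3.105, 0.472, 0.002]
force: [-1.0, 0.8, 4.5]
finger_gap: 0.174
grip_force: 29.2
```

drive_tool(commands=[{"tx": 0,"ty": 0,"tz": 0,"spin": 0,"hand": 10},{"tx": 0,"ty": 0,"tz": 0,"spin": 0,"hand": 10},{"tx": 0,"ty": 0,"tz": 0,"spin": 0,"hand": 10},{"tx": 0,"ty": 0,"tz": 0,"spin": 0,"hand": 10},{"tx": 0,"ty": 0,"tz": 0,"spin": 0,"hand": 10}])

```text
time: 4.35
tool_pos: [0.4464, -0.2415, 0.1367]
orientation: [3.105, 0.472, 0.002]
force: [-1.8, 1.4, 6.0]
finger_gap: 0.176
grip_force: 29.4
```

```bash
python3 go.py .4475 -.2417 .136 17.3
```

```text
t 4.35 pos [ 0.4464 -0.2415  0.1367] yaw 17.3 tilt 0.07 F [-1.8  1.4  6. ] gap 15.1 grip 29.4
left tx ty tz spin [0.007 0.003 0.005] -0.0
```

drive_tool(commands=[{"tx": 0,"ty": 0,"tz": -0.06,"spin": 0,"hand": 10},{"tx": 0,"ty": 0,"tz": -0.08,"spin": 0,"hand": 10},{"tx": 0,"ty": 0,"tz": -0.08,"spin": 0,"hand": 10},{"tx": 0,"ty": 0,"tz": -0.08,"spin": 0,"hand": 10},{"tx": 0,"ty": 0,"tz": -0.08,"spin": 0,"hand": 10}])

```text
time: 4.77
tool_pos: [0.4463, -0.2415, 0.1947]
orientation: [3.105, 0.472, 0.001]
force: [-0.2, 0.1, -0.6]
finger_gap: 0.178
grip_force: 29.2
```

drive_tool(commands=[{"tx": 0,"ty": 0,"tz": -0.1,"spin": 0,"hand": 10},{"tx": 0,"ty": 0,"tz": -0.1,"spin": 0,"hand": 10},{"tx": 0,"ty": 0,"tz": -0.1,"spin": 0,"hand": 10},{"tx": 0,"ty": 0,"tz": -0.02,"spin": 0,"hand": 10},{"tx": 0,"ty": 0,"tz": 0,"spin": 0,"hand": 10}])

```text
time: 5.18
tool_pos: [0.4466, -0.2417, 0.243]
orientation: [3.104, 0.472, 0.004]
force: [0.6, -0.2, -1.2]
finger_gap: 0.178
grip_force: 29.3
```

```bash
cat > pinchk.py <<'E'
from h import *
for n in("top","scene"):
    s=robot.snapshot(n); W=cloud(s); f=s["frame"]; np.savez(n+"1.npz",W=W,f=f)
    H,S,V=[cv2.cvtColor(f,cv2.COLOR_RGB2HSV)[...,i].astype(int) for i in range(3)]
    x,y,z=W[...,0],W[...,1],W[...,2]; st=(abs(x-.51)<.15)&(abs(y+.22)<.13)
    re=st&((H<6)|(H>174))&(S>150)&(z>.04); print(n,"red",re.sum(),W[re].mean(0).round(4))
    wd=st&(z>.088)&(z<.106)&(H<20)&(S>60)&~re; r=cv2.minAreaRect((W[wd][:,:2]*1000).astype(np.float32)); print(" wood",r,wd.sum())
    save(s,n+"1"); uv=robot.search_frame(s,"pin")[:1]; print(uv)
a=np.load("scene1.npz")["f"][200:300,150:270]; cv2.imwrite("pics/c2.png",cv2.resize(a,(720,600),interpolation=3)[:,:,::-1])
E
python3 pinchk.py; python3 go.py .581 -.2 .236 17.3
```

```text
top red 0 [nan nan nan]
 wood ((506.0933532714844, -220.75897216796875), (58.65375900268555, 16.410980224609375), 16.878145217895508) 162
[{'point': [0.5242, 0.009, 0.1177], 'conf': 0.41}]
scene red 21 [ 0.4497 -0.2364  0.1901]
 wood ((506.835693359375, -223.19439697265625), (57.39849853515625, 16.99964141845703), 18.225908279418945) 169
[{'point': [0.4524, -0.2438, 0.1644], 'conf': 0.65}]
t 5.38 pos [ 0.4458 -0.2412  0.2396] yaw 17.29 tilt 0.12 F [-0.4 -0.8 -1.5] gap 14.9 grip 29.3
left tx ty tz spin [0.942 0.006 0.023] -0.0pinchk.py:6: RuntimeWarning: Mean of empty slice.
  re=st&((H<6)|(H>174))&(S>150)&(z>.04); print(n,"red",re.sum(),W[re].mean(0).round(4))
  ret = um.true_divide(
```

View pics/c2.png

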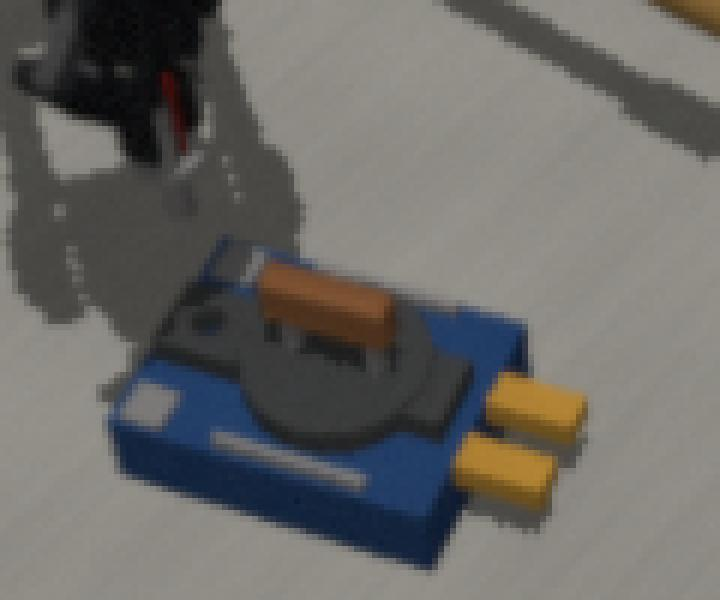

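The picture shows the pin clear of the lug and held near (175,110), with the iron still on the stand and the prongs at (520,440). Moving to the notch.

drive_tool(commands=[{"tx": 0.15,"ty": 0.006,"tz": 0,"spin": 0,"hand": 10},{"tx": 0.22,"ty": 0,"tz": 0,"spin": 0,"hand": 10},{"tx": 0.22,"ty": 0,"tz": 0,"spin": 0,"hand": 10},{"tx": 0.2,"ty": 0,"tz": 0,"spin": 0,"hand": 10},{"tx": 0.15,"ty": 0,"tz": 0,"spin": 0,"hand": 10}])

```text
time: 5.8
tool_pos: [0.5826, -0.1993, 0.2391]
orientation: [-3.104, -0.473, 0.002]
force: [-0.4, -0.5, -1.0]
finger_gap: 0.177
grip_force: 29.3
```

drive_tool(commands=[{"tx": 0,"ty": 0,"tz": 0.1,"spin": 0,"hand": 10},{"tx": 0,"ty": 0,"tz": 0.1,"spin": 0,"hand": 10},{"tx": 0,"ty": 0,"tz": 0.1,"spin": 0,"hand": 10},{"tx": 0,"ty": 0,"tz": 0,"spin": 0,"hand": 10},{"tx": 0,"ty": 0,"tz": 0,"spin": 0,"hand": 10}])

```text
time: 6.22
tool_pos: [0.5803, -0.2001, 0.1938]
orientation: [-3.104, -0.472, 0.006]
force: [0.1, 0.5, -0.5]
finger_gap: 0.173
grip_force: 29.4
```

```bash
sed -i 's/abs(x-.51)<.15/abs(x-.51)<.18/' pinchk.py; python3 pinchk.py 2>/dev/null; python3 go.py .581 -.2 .123 17.3
```

```text
top red 0 [nan nan nan]
 wood ((505.9613037109375, -220.7187042236328), (58.87711715698242, 16.744672775268555), 17.47098159790039) 166
[{'point': [0.6025, -0.4727, 0.075], 'conf': 0.63}]
scene red 2 [ 0.5903 -0.201   0.1564]
 wood ((506.6732482910156, -223.46810913085938), (58.36212158203125, 17.655616760253906), 19.743698120117188) 174
[{'point': [0.5334, -0.2553, 0.0403], 'conf': 0.49}]
t 6.42 pos [ 0.5813 -0.2006  0.1974] yaw 17.28 tilt 0.12 F [ 0.4 -0.1 -0.7] gap 15.2 grip 29.4
left tx ty tz spin [-0.002 -0.005  0.496] -0.001
```

View pics/c2.png

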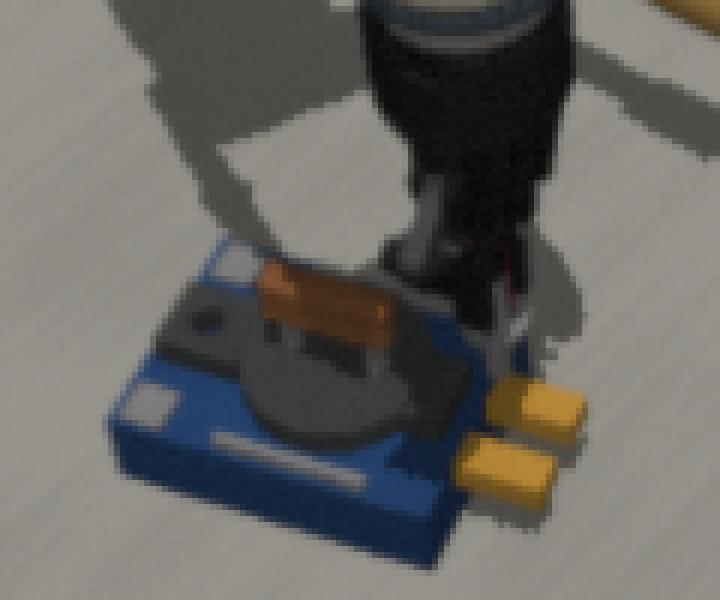

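The pin is held above the gap between the prongs: shank near (500,350), prongs at (540,405) and (505,470). Lowering it in.

drive_tool(commands=[{"tx": 0,"ty": -0.003,"tz": 0.08,"spin": 0,"hand": 10},{"tx": 0,"ty": 0,"tz": 0.08,"spin": 0,"hand": 10},{"tx": 0,"ty": 0,"tz": 0.08,"spin": 0,"hand": 10},{"tx": 0,"ty": 0,"tz": 0.05,"spin": 0,"hand": 10},{"tx": 0,"ty": 0,"tz": 0,"spin": 0,"hand": 10}])

```text
time: 6.83
tool_pos: [0.5796, -0.1995, 0.1485]
orientation: [-3.103, -0.472, 0.008]
force: [-0.6, 0.5, -1.6]
finger_gap: 0.179
grip_force: 29.4
```

```bash
python3 go.py .581 -.2 .123 17.3
```

```text
t 6.83 pos [ 0.5796 -0.1995  0.1485] yaw 17.29 tilt 0.33 F [-0.6  0.5 -1.6] gap 15.3 grip 29.4
left tx ty tz spin [0.009 0.007 0.17 ] -0.0
```

drive_tool(commands=[{"tx": 0,"ty": 0,"tz": 0.05,"spin": 0,"hand": 10},{"tx": 0,"ty": 0,"tz": 0.05,"spin": 0,"hand": 10},{"tx": 0,"ty": 0,"tz": 0.05,"spin": 0,"hand": 10},{"tx": 0,"ty": 0,"tz": 0,"spin": 0,"hand": 10},{"tx": 0,"ty": 0,"tz": 0,"spin": 0,"hand": 10}])

```text
time: 7.25
tool_pos: [0.5806, -0.1998, 0.1291]
orientation: [-3.105, -0.472, 0.002]
force: [0.4, 0.5, -1.2]
finger_gap: 0.174
grip_force: 29.4
```

```bash
python3 go.py .581 -.2 .123 17.3
```

```text
t 7.25 pos [ 0.5806 -0.1998  0.1291] yaw 17.29 tilt 0.08 F [ 0.4  0.5 -1.2] gap 14.9 grip 29.4
left tx ty tz spin [0.002 0.002 0.041] -0.0
```

drive_tool(commands=[{"tx": 0,"ty": 0,"tz": 0.02,"spin": 0,"hand": 10},{"tx": 0,"ty": 0,"tz": 0.02,"spin": 0,"hand": 10},{"tx": 0,"ty": 0,"tz": 0,"spin": 0,"hand": 10},{"tx": 0,"ty": 0,"tz": 0,"spin": 0,"hand": 10}])

```text
time: 7.58
tool_pos: [0.5808, -0.1999, 0.1238]
orientation: [-3.106, -0.472, 0.0]
force: [0.5, -0.1, -1.3]
finger_gap: 0.175
grip_force: 29.4
```

```bash
python3 go.py .581 -.2 .123 17.3
```

```text
t 7.58 pos [ 0.5808 -0.1999  0.1238] yaw 17.29 tilt 0.0 F [ 0.5 -0.1 -1.3] gap 14.9 grip 29.4
left tx ty tz spin [0.001 0.001 0.005] -0.0
```

drive_tool(commands=[{"tx": 0,"ty": 0,"tz": 0.01,"spin": 0,"hand": 10},{"tx": 0,"ty": 0,"tz": 0,"spin": 0,"hand": 10},{"tx": 0,"ty": 0,"tz": 0,"spin": 0,"hand": 10}])

```text
time: 7.83
tool_pos: [0.5811, -0.2, 0.1228]
orientation: [3.105, 0.472, 0.001]
force: [-0.4, -0.2, 0.3]
finger_gap: 0.175
grip_force: 29.5
```

```bash
python3 go.py .581 -.2 .123 17.3
```

```text
t 7.83 pos [ 0.5811 -0.2     0.1228] yaw 17.29 tilt 0.05 F [-0.4 -0.2  0.3] gap 14.9 grip 29.5
left tx ty tz spin [-0.    -0.    -0.001] -0.0
```

drive_tool(commands=[{"tx": 0,"ty": 0,"tz": 0,"spin": 0,"hand": 25},{"tx": 0,"ty": 0,"tz": 0,"spin": 0,"hand": 45},{"tx": 0,"ty": 0,"tz": 0,"spin": 0,"hand": 45},{"tx": 0,"ty": 0,"tz": 0,"spin": 0,"hand": 45},{"tx": 0,"ty": 0,"tz": 0,"spin": 0,"hand": 45}])

```text
time: 8.25
tool_pos: [0.5808, -0.2, 0.1224]
orientation: [3.106, 0.472, -0.0]
force: [0.5, -0.4, 0.6]
finger_gap: 0.524
grip_force: 0.0
```

drive_tool(commands=[{"tx": 0,"ty": 0,"tz": -0.1,"spin": 0,"hand": 45},{"tx": 0,"ty": 0,"tz": -0.2,"spin": 0,"hand": 45},{"tx": 0,"ty": 0,"tz": -0.2,"spin": 0,"hand": 45},{"tx": 0,"ty": 0,"tz": -0.2,"spin": 0,"hand": 45},{"tx": 0,"ty": 0,"tz": 0,"spin": 0,"hand": 45}])

```text
time: 8.67
tool_pos: [0.5825, -0.2006, 0.2358]
orientation: [3.1, 0.471, 0.016]
force: [1.1, -0.1, 1.4]
finger_gap: 0.527
grip_force: 0.0
```

```bash
python3 pinchk.py 2>/dev/null; python3 go.py .5065 -.2225 .143 17.3
```

```text
top red 0 [nan nan nan]
 wood ((505.9070739746094, -221.2029266357422), (57.977630615234375, 17.092941284179688), 17.015823364257812) 159
[]
scene red 66 [ 0.5836 -0.2033  0.072 ]
 wood ((506.8665466308594, -223.559814453125), (57.299468994140625, 17.207794189453125), 18.563472747802734) 175
[]
t 8.87 pos [ 0.5805 -0.1998  0.2261] yaw 17.29 tilt 0.1 F [-0.1 -0.2 -0.5] gap 45.3 grip 0.0
left tx ty tz spin [-0.515 -0.002  0.555] -0.0
```

View pics/c2.png

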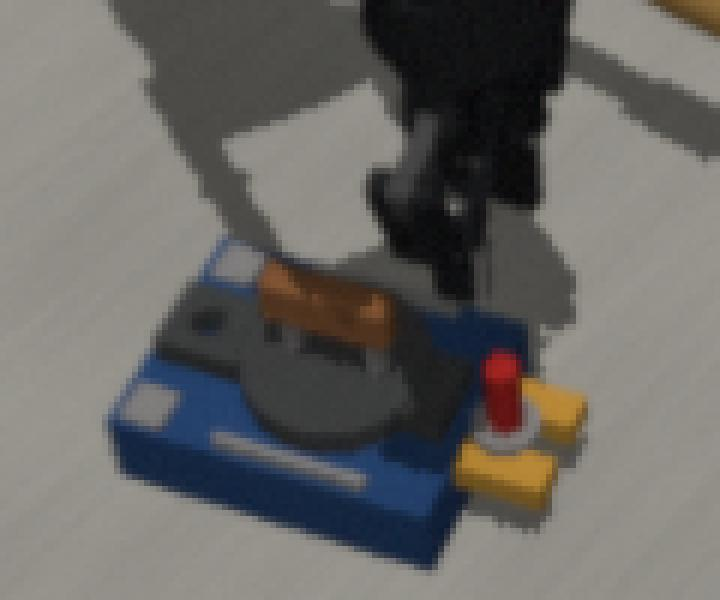

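The pin hangs upright in the notch at (500,400), collar on both prongs. Now the handle.

drive_tool(commands=[{"tx": -0.17,"ty": 0,"tz": 0,"spin": 0,"hand": 45},{"tx": -0.2,"ty": 0,"tz": 0,"spin": 0,"hand": 45},{"tx": -0.145,"ty": 0,"tz": 0.1,"spin": 0,"hand": 45},{"tx": 0,"ty": 0,"tz": 0.2,"spin": 0,"hand": 45},{"tx": 0,"ty": 0,"tz": 0.1,"spin": 0,"hand": 45}], force=80)

```text
time: 9.28
tool_pos: [0.5048, -0.2228, 0.163]
orientation: [-3.103, -0.469, 0.007]
force: [-0.8, 0.0, -1.7]
finger_gap: 0.525
grip_force: 0.0
```

drive_tool(commands=[{"tx": 0,"ty": 0,"tz": 0.08,"spin": 0,"hand": 45},{"tx": 0,"ty": 0,"tz": 0.05,"spin": 0,"hand": 45},{"tx": 0,"ty": 0,"tz": 0.02,"spin": 0,"hand": 45},{"tx": 0,"ty": 0,"tz": 0,"spin": 0,"hand": 45},{"tx": 0,"ty": 0,"tz": 0,"spin": 0,"hand": 45}])

```text
time: 9.7
tool_pos: [0.5076, -0.223, 0.1456]
orientation: [3.105, 0.473, 0.001]
force: [0.3, 0.4, 0.5]
finger_gap: 0.528
grip_force: 0.0
```

```bash
python3 go.py .5065 -.2225 .143 17.3
```

```text
t 9.7 pos [ 0.5076 -0.223   0.1456] yaw 17.31 tilt 0.05 F [0.3 0.4 0.5] gap 45.1 grip 0.0
left tx ty tz spin [-0.006 -0.005  0.017] 0.0
```

drive_tool(commands=[{"tx": -0.006,"ty": -0.003,"tz": 0.02,"spin": 0,"hand": 45},{"tx": 0,"ty": 0,"tz": 0,"spin": 0,"hand": 8},{"tx": 0,"ty": 0,"tz": 0,"spin": 0,"hand": 8},{"tx": 0,"ty": 0,"tz": 0,"spin": 0,"hand": 8},{"tx": 0,"ty": 0,"tz": 0,"spin": 0,"hand": 8}], force=80)

```text
time: 10.12
tool_pos: [0.5063, -0.2226, 0.1425]
orientation: [3.106, 0.473, 0.001]
force: [-1.0, 1.9, 3.1]
finger_gap: 0.172
grip_force: 79.2
```

drive_tool(commands=[{"tx": 0,"ty": 0,"tz": 0,"spin": 0,"hand": 8},{"tx": 0,"ty": 0,"tz": 0,"spin": 0,"hand": 8},{"tx": 0,"ty": 0,"tz": 0,"spin": 0,"hand": 8}])

```text
time: 10.37
tool_pos: [0.5063, -0.2226, 0.1425]
orientation: [3.106, 0.473, 0.001]
force: [-0.5, 2.7, 5.5]
finger_gap: 0.174
grip_force: 79.2
```

```bash
python3 go.py .5065 -.2225 .143 17.3
```

```text
t 10.37 pos [ 0.5063 -0.2226  0.1425] yaw 17.3 tilt 0.04 F [-0.5  2.7  5.5] gap 14.9 grip 79.2
left tx ty tz spin [ 0.002 -0.    -0.003] 0.0
```

drive_tool(commands=[{"tx": 0,"ty": 0,"tz": -0.04,"spin": 0,"hand": 8},{"tx": 0,"ty": 0,"tz": -0.06,"spin": 0,"hand": 8},{"tx": 0,"ty": 0,"tz": -0.1,"spin": 0,"hand": 8},{"tx": 0,"ty": 0,"tz": -0.1,"spin": 0,"hand": 8},{"tx": 0,"ty": 0,"tz": -0.12,"spin": 0,"hand": 8}])

```text
time: 10.78
tool_pos: [0.5054, -0.2227, 0.2037]
orientation: [-3.104, -0.471, 0.005]
force: [0.1, -0.6, -6.6]
finger_gap: 0.171
grip_force: 78.1
```

drive_tool(commands=[{"tx": 0,"ty": 0,"tz": -0.15,"spin": 0,"hand": 8},{"tx": 0,"ty": 0,"tz": -0.15,"spin": 0,"hand": 8},{"tx": 0,"ty": 0,"tz": -0.15,"spin": 0,"hand": 8},{"tx": 0,"ty": 0,"tz": -0.1,"spin": 0,"hand": 8},{"tx": 0,"ty": 0,"tz": 0,"spin": 0,"hand": 8}])

```text
time: 11.2
tool_pos: [0.5067, -0.2233, 0.2914]
orientation: [3.102, 0.471, 0.007]
force: [0.5, -0.2, -5.2]
finger_gap: 0.171
grip_force: 78.5
```

drive_tool(commands=[{"tx": 0,"ty": 0,"tz": 0,"spin": 0.22,"hand": 8},{"tx": 0,"ty": 0,"tz": 0,"spin": 0.22,"hand": 8},{"tx": 0,"ty": 0,"tz": 0,"spin": 0.206,"hand": 8},{"tx": 0,"ty": 0,"tz": 0,"spin": 0,"hand": 8},{"tx": 0,"ty": 0,"tz": 0,"spin": 0,"hand": 8}])

```text
time: 11.62
tool_pos: [0.5058, -0.2228, 0.2856]
orientation: [-3.14, 0.029, 0.004]
force: [-0.1, -0.3, -6.7]
finger_gap: 0.174
grip_force: 78.3
```

```bash
sed -i 's/200:300,150:270/130:300,150:350/;s/(720,600)/(700,595)/' pinchk.py;python3 pinchk.py 2>/dev/null; python3 go.py .504 .2547 .285 -1.2
```

```text
top red 31 [ 0.5808 -0.1969  0.0794]
 wood ((0.0, 0.0), (0.0, 0.0), 0.0) 0
[]
scene red 65 [ 0.584  -0.2033  0.0721]
 wood ((0.0, 0.0), (0.0, 0.0), 0.0) 0
[{'point': [0.5865, -0.2075, 0.0578], 'conf': 0.54}]
t 11.82 pos [ 0.506  -0.2228  0.2869] yaw -1.12 tilt 0.04 F [-0.5 -0.4 -6.1] gap 14.9 grip 78.3
left tx ty tz spin [-0.076 -3.182  0.013] 0.003
```

View pics/c2.png

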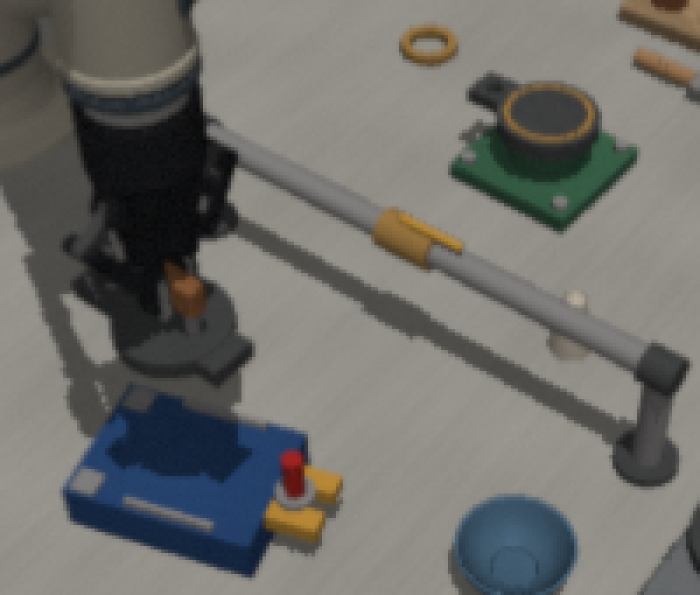

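The iron is held level at (180,335), above its stand at (185,485), and the pin is still parked at (290,480). Carrying it over the pipe at 0.18 m.

drive_tool(commands=[{"tx": -0.005,"ty": -0.12,"tz": 0,"spin": 0,"hand": 8},{"tx": -0.005,"ty": -0.2,"tz": 0,"spin": 0,"hand": 8},{"tx": -0.005,"ty": -0.22,"tz": 0,"spin": 0,"hand": 8},{"tx": -0.005,"ty": -0.22,"tz": 0,"spin": 0,"hand": 8},{"tx": -0.005,"ty": -0.22,"tz": 0,"spin": 0,"hand": 8}])

```text
time: 12.23
tool_pos: [0.5052, -0.0745, 0.2874]
orientation: [3.141, -0.032, 0.001]
force: [1.3, -0.6, -6.3]
finger_gap: 0.173
grip_force: 79.0
```

drive_tool(commands=[{"tx": -0.005,"ty": -0.22,"tz": 0,"spin": 0,"hand": 8},{"tx": -0.005,"ty": -0.22,"tz": 0,"spin": 0,"hand": 8},{"tx": -0.005,"ty": -0.22,"tz": 0,"spin": 0,"hand": 8},{"tx": -0.005,"ty": -0.22,"tz": 0,"spin": 0,"hand": 8},{"tx": -0.005,"ty": -0.22,"tz": 0,"spin": 0,"hand": 8}])

```text
time: 12.65
tool_pos: [0.5049, 0.0909, 0.2876]
orientation: [-3.141, 0.031, -0.001]
force: [0.6, 1.4, -4.9]
finger_gap: 0.175
grip_force: 79.0
```

drive_tool(commands=[{"tx": -0.005,"ty": -0.22,"tz": 0,"spin": 0,"hand": 8},{"tx": -0.005,"ty": -0.22,"tz": 0,"spin": 0,"hand": 8},{"tx": -0.005,"ty": -0.22,"tz": 0,"spin": 0,"hand": 8},{"tx": -0.005,"ty": -0.2,"tz": 0,"spin": 0,"hand": 8},{"tx": -0.005,"ty": -0.2,"tz": 0,"spin": 0,"hand": 8}])

```text
time: 13.07
tool_pos: [0.5045, 0.2501, 0.2874]
orientation: [3.141, -0.031, 0.0]
force: [0.5, -0.6, -5.4]
finger_gap: 0.172
grip_force: 79.0
```

drive_tool(commands=[{"tx": 0,"ty": -0.03,"tz": 0,"spin": 0,"hand": 8},{"tx": 0,"ty": 0,"tz": 0,"spin": 0,"hand": 8},{"tx": 0,"ty": 0,"tz": 0,"spin": 0,"hand": 8}])

```text
time: 13.32
tool_pos: [0.5049, 0.2527, 0.2872]
orientation: [3.14, -0.031, -0.0]
force: [-0.6, -0.5, -6.8]
finger_gap: 0.174
grip_force: 79.8
```

```bash
python3 go.py .504 .2547 .182 -1.2
python3 - <<'E'
from h import *
# bottom iron from the initial clouds: circle fit + lug axis; lug hole
from scipy.optimize import least_squares
for n in("top","scene"):
    d=np.load(n+"0.npz"); W=d["W"]; f=d["f"]; H,S,V=[cv2.cvtColor(f,cv2.COLOR_RGB2HSV)[...,i].astype(int) for i in range(3)]
    x,y,z=W[...,0],W[...,1],W[...,2]; bt=(abs(x-.49)<.12)&(abs(y-.25)<.09)&(z>.064)&(z<.078)
    lug=bt&(x<.452); P=W[lug]; 
    for lo in np.arange(.424,.452,.007):
        q=P[(P[:,0]>=lo)&(P[:,0]<lo+.007)]; 
        if len(q): print(n,lo.round(3),"ymid",(q[:,1].min()+q[:,1].max()).round(4)/2,"w",np.ptp(q[:,1]).round(4),len(q))
    q=W[bt&(x>.46)]; print(" plate y mid",(q[:,1].min()+q[:,1].max())/2,np.ptp(q[:,1]),"xmax",q[:,0].max())
    br=bt&(H>15)&(H<30)&(S>90); B=W[br]; r=least_squares(lambda p:np.hypot(B[:,0]-p[0],B[:,1]-p[1])-p[2],[.504,.254,.04]); print(" ring",r.x.round(4))
E
```

```text
t 13.32 pos [0.5049 0.2527 0.2872] yaw -1.14 tilt 0.06 F [-0.6 -0.5 -6.8] gap 14.8 grip 79.8
left tx ty tz spin [-0.006 -0.014  0.701] 0.002
top 0.424 ymid 0.25655 w 0.0358 34
top 0.431 ymid 0.2568 w 0.0365 41
top 0.438 ymid 0.2562 w 0.0357 28
top 0.445 ymid 0.25525 w 0.0329 24
 plate y mid 0.25442199954058237 0.09494537603170802 xmax 0.5511276084920942
 ring [0.5046 0.2557 0.0391]
scene 0.424 ymid 0.2561 w 0.0346 15
scene 0.431 ymid 0.2541 w 0.0358 19
scene 0.438 ymid 0.2559 w 0.0395 11
scene 0.445 ymid 0.2553 w 0.0373 18
 plate y mid 0.2540938498320424 0.09861807340939976 xmax 0.5521414522809349
 ring [0.5036 0.2535 0.039 ]
```

drive_tool(commands=[{"tx": -0.004,"ty": -0.013,"tz": 0.08,"spin": 0.002,"hand": 8},{"tx": 0,"ty": 0,"tz": 0.12,"spin": 0,"hand": 8},{"tx": 0,"ty": 0,"tz": 0.12,"spin": 0,"hand": 8},{"tx": 0,"ty": 0,"tz": 0.1,"spin": 0,"hand": 8},{"tx": 0,"ty": 0,"tz": 0.08,"spin": 0,"hand": 8}])

```text
time: 13.73
tool_pos: [0.5041, 0.2533, 0.2098]
orientation: [3.14, -0.038, -0.003]
force: [-0.8, -0.1, -6.2]
finger_gap: 0.176
grip_force: 79.8
```

drive_tool(commands=[{"tx": 0,"ty": 0,"tz": 0.06,"spin": 0,"hand": 8},{"tx": 0,"ty": 0,"tz": 0.03,"spin": 0,"hand": 8},{"tx": 0,"ty": 0,"tz": 0.02,"spin": 0,"hand": 8},{"tx": 0,"ty": 0,"tz": 0,"spin": 0,"hand": 8},{"tx": 0,"ty": 0,"tz": 0,"spin": 0,"hand": 8}])

```text
time: 14.15
tool_pos: [0.5047, 0.2549, 0.1967]
orientation: [-3.141, 0.035, -0.002]
force: [0.2, -0.5, -5.6]
finger_gap: 0.174
grip_force: 79.8
```

```bash
python3 go.py .504 .2546 .184 -1.2
```

```text
t 14.15 pos [0.5047 0.2549 0.1967] yaw -1.28 tilt 0.08 F [ 0.2 -0.5 -5.6] gap 14.9 grip 79.8
left tx ty tz spin [-0.005  0.002  0.085] -0.003
```

drive_tool(commands=[{"tx": -0.003,"ty": 0,"tz": 0.03,"spin": 0,"hand": 8},{"tx": 0,"ty": 0,"tz": 0.03,"spin": 0,"hand": 8},{"tx": 0,"ty": 0,"tz": 0.02,"spin": 0,"hand": 8},{"tx": 0,"ty": 0,"tz": 0,"spin": 0,"hand": 8},{"tx": 0,"ty": 0,"tz": 0,"spin": 0,"hand": 8}])

```text
time: 14.57
tool_pos: [0.5037, 0.2548, 0.1834]
orientation: [3.141, -0.035, -0.001]
force: [0.5, -0.1, -6.6]
finger_gap: 0.174
grip_force: 79.8
```

```bash
python3 - <<'E'
from h import *
for n in("top","scene"):
    s=robot.snapshot(n); W=cloud(s); f=s["frame"]; 
    x,y,z=W[...,0],W[...,1],W[...,2]; bt=(abs(x-.49)<.13)&(abs(y-.25)<.09)
    m=bt&(z>.088)&(z<.103); q=W[m]; print(n,"topplate",m.sum(),"x",q[:,0].min(),q[:,0].max(),"y",q[:,1].min(),q[:,1].max(),"z",np.median(q[:,2]))
    l=m&(x<.452); 
    if l.sum(): print(" lug ymid",(W[l][:,1].min()+W[l][:,1].max())/2,np.ptp(W[l][:,1]),"z",np.median(z[l]))
    t=m&(x>.547)
    if t.sum(): print(" tab ymid",(W[t][:,1].min()+W[t][:,1].max())/2,np.ptp(W[t][:,1]),"z",np.median(z[t]))
    if n=="scene": c=f[130:220,240:360]; cv2.imwrite("pics/c9.png",cv2.resize(c,(800,600),interpolation=3)[:,:,::-1])
    H,S=[cv2.cvtColor(f,cv2.COLOR_RGB2HSV)[...,i].astype(int) for i in(0,1)]
    re=(abs(x-.58)<.03)&(abs(y+.2)<.03)&((H<6)|(H>174))&(S>150)&(z>.04); print(" pin",W[re].mean(0).round(4))
E
python3 go.py .504 .2546 .184 -1.2
```

```text
top topplate 396 x 0.42509636137423046 0.55933246335288 y 0.21416489176961878 0.2735342238782913 z 0.09675068172336576
 lug ymid 0.25573006171653373 0.03560832432351513 z 0.09463858489473531
 tab ymid 0.25381678232721044 0.0357935554884706 z 0.09569780590463428
 pin [ 0.581  -0.1973  0.0809]
scene topplate 434 x 0.42212516780759246 0.5587355322007181 y 0.21223429432075525 0.2904477691046624 z 0.09706438833868664
 lug ymid 0.25488609035857773 0.03986538787275029 z 0.09597170540250771
 tab ymid 0.25361433105541015 0.04051898591654368 z 0.09481495321831912
 pin [ 0.584  -0.2032  0.0715]
t 14.67 pos [0.5039 0.2549 0.184 ] yaw -1.27 tilt 0.0 F [-0.   0.4 -6.4] gap 14.8 grip 79.8
left tx ty tz spin [ 0.     0.002 -0.   ] -0.002
```

View pics/c9.png

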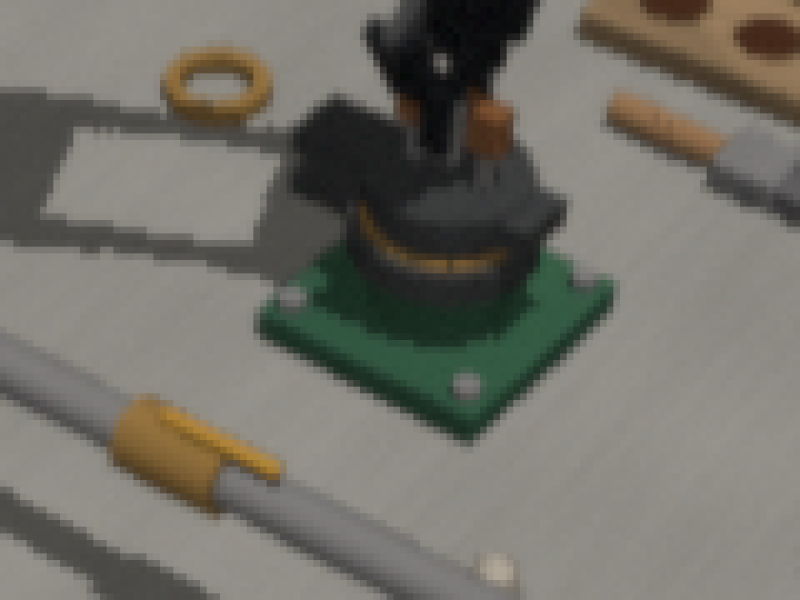

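The iron is held level and centred over the brass circle at (440,240). Its underside is about 0.081 m up, the lugs line up, and the pin is still parked. Handing in.

```bash
python3 -c "
from rig import robot
print(robot.sign_off())"
```

```text
the job is handed in; nothing more can be done
None
```

I handed the job in at about 15 s: the pin hangs in the yellow notch and the gripper holds the top iron level about 1 cm above the bottom iron, within about 2 mm of centre with the lugs in line by the last camera check; the judge returned no result.

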